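Dry a small bowl: lock the bench dryer's trigger on

ROBOT

A 6-joint arm with a two-finger parallel gripper is mounted at the origin on a cart in front of the work surface, level with it; the furniture and walls round the work are solid. World frame = base frame: x ahead of the robot, y to its left, z up, the work surface at z = 0. Lengths are in m, angles in rad, forces in N, time in s.
With the tool pointing down it reaches from about 0.4 to 0.825 m from the base axis. Payload 7 kg.
Tool frame: the origin (TCP) lies at the centre of the arm's flange, where the gripper is bolted on; the fingertips stand 178 mm ahead of it and the grasp point (between the pads) lies 159 mm ahead of it; x points along the fingers, z is the direction in which the jaws open and shut, and the axes are right-handed (so a half turn about x gives the same grasp; the last joint's range is limited). The gripper opens to 88 mm and grips with 3 to 60 N. Pads are 19 mm wide; open, the fingers measure 130 mm over their backs; the gripper's body (78 mm by 193 mm) begins 47 mm behind the grasp point.
Start: joints at [-0.982, 0.359, 0.012, 0, -1.224, -0.288], TCP at [0.2, -0.645, 0.405] pointing down, gripper open.
Joint ranges: [-3.07, 3.07], [-1.43, 2.12], [-1.02, 1.25], [-3.03, 1.67], [-3.05, -0], [-3.03, 3.03]. Speed limits (rad/s): [2.39, 2.39, 3.01, 3.14, 3.14, 3.14].

INTERFACE

Orientations are given as [roll, pitch, yaw] about the fixed x, y, z axes, in that order (R = Rz(yaw) Ry(pitch) Rx(roll)).
In Python, from station import telemetry, optics, job_done, finder gives the robot as it stands.
- The arm moves only by the tool play_rows, never from a script. Its argument "steps" is a list of rows, each an object of numbers: "gripper": the opening, from 0 (shut) to 1 (fully open); "tx", "ty", "tz": the shift along the tool's x, y, z in units of 25 mm (1.0 is 25 mm); "ax", "ay", "az": the turn, a rotation vector about the tool's x, y, z in units of 6 degrees (1.0 is 6 degrees). In form: [{"gripper": .., "tx": .., "ty": .., "tz": .., "ax": .., "ay": .., "az": ..}, ...]. A call has 1 to 20 rows; each row shifts and turns the commanded pose from where the row before left it, along the tool's axes as they then stand; what a row does not reach is not made up. A row lasts 1/12 s, in which the tool goes at most 41.7 mm and 7.16 degrees, less where a joint would pass 70% of its speed; a pose out of reach is approached as far as the arm can. A call is refused whole if a number of a shift passes 1 or a number of a turn 1, either way. A call with a gripper value outside its range is refused whole. The fingers move at their own pace and stop on an object; "newtons" is the grip in N (left out, the last holds). Time passes only in rows, so rows that do not move let the fingers close. It gives the time, the measured TCP pose, the force and the opening at its end, in the units of the state.
- telemetry.get_state(): the state, without advancing time (a new reading comes with each control period).
- optics.grab_frame(name): name is "scene" or "top"; returns the picture (384x512x3 uint8, red, green, blue); there is no depth.
- optics.calibration(name): a dict with "fx", "fy", "cx", "cy" (pixels), "T" (4x4, takes a point from camera to world coordinates). Camera axes: x right, y down, z forward; pixel columns grow to the right and rows downward; lengths in m; the calibration is good to about 2 mm. A picture is of the moment at which its call begins. calibration takes no time and is no camera call.
- job_done(): hands the job in, once; it reports no verdict.
Trained networks look in the newest picture that a camera, given by its name, has taken for a name from the list of things; names that differ only in an ending like _2 or _b are one class to them, and where a whole thing is asked for, a point or a joint stands for the part that bears it (a point fixed in the world has none). Each returns a list of dicts, best first, with "confidence" (0 to 1); they miss things now and then, are a little off and sometimes report something else, mostly with a low value. They report only what shows in the picture. A call takes as long as a camera call. They do not tell look-alikes from the thing itself.
- finder.look_for(query, camera): "extent" ([left, top, right, bottom] in pixels, round what is visible of it).
- finder.silhouettes(query, camera): "pixels" (384x512 bool, what is visible of it) and "extent" ([left, top, right, bottom] in pixels, round what is visible of it).
- finder.pinpoint(query, camera): "location" ([row, column] in pixels: a listed point, or the origin of a listed thing).
The state is a dict: "t": time; "q": joint angles; "qd": joint speeds; "joint_efforts": joint torques, N m; "eef_pos": TCP position; "ee_rot": TCP orientation; "force": force on the tool from outside, world axes, zero at the start; "moment": the same for the moment, N m; "width": finger opening in m.
Only numpy, scipy, OpenCV 4.12 (cv2) and the standard library are available. Lean on these libraries where they do the work, as an engineer would, in place of code of your own. Each camera call takes 0.05 s, during which the arm holds its last target.

TASK

Set the small bisque bowl upright in the middle of the tile in front of the dryer's nozzle and slide the selector on top of the barrel fully to its stop at the nozzle end. Only then switch the dryer on for good: squeeze the trigger fully, press the lock-on button down while it is squeezed, and let go so that the trigger stays caught. Leave the pot, the tape roll and the bottle where they stand.

Things in the scene. Friction and masses are not known exactly. Their poses are not given: they have to be found in the camera images.
- dryer: Grey hot-air dryer lying on its side, fixed in a plywood cradle board (10 mm thick; x -95..100, y -85..240 mm) on the table; all its parts move with it. Frame of all 'dryer frame' numbers: origin on the table, z up, +y the way the nozzle blows, -x along the handle away from the barrel.
- nozzle_end (a point): Centre of the nozzle's mouth, dryer frame (55, 118, 40) mm. The round barrel runs along y at x = 55, axis 40 mm high: 54 mm thick from y = -60 to 70, then a steel nozzle up to 44 mm thick to y = 118. Barrel top with selector track 68 mm high.
- rest_top (a point): Middle of the top face of the plain tile (50 x 58 x 8.5 mm, fixed on the board) 82 mm in front of the nozzle's end; dryer frame (55, 200, 18.5) mm. The bowl is dried standing here.
- cup: Small terracotta bisque bowl to be dried: 65 mm wide, 50 mm high, open; walls nearly upright from 19 mm up, foot 41 mm across. Origin at the centre of its underside, z up. About 0.09 kg. Grip from above across its outside (64 mm) or by its rim. Stands on the table at one of three places shared with the pot and the tape roll.
- selector (a joint): Selector slide, m: travel toward the nozzle (+y of the dryer); end stop at 0.035, starts anywhere in 0 to 0.012. Stays where it is left; takes about 2 N to move.
- selector_top (a point): Centre of the top of the black ridged selector grip on the barrel, dryer frame (55, -25 + travel, 84.5) mm: block 28 mm (x) x 22 mm (y), on a foot plate 34 mm (y) whose upper side is 71.5 mm above the table. Slides along the barrel (y). Grip it from above across its 22 mm, or push it.
- trigger (a joint): Trigger travel, m: 0 at rest, 0.014 fully squeezed (toward -y of the dryer, into the handle). Spring 2.5 N at rest to 6 N at full squeeze. When caught by the lock-on button it rests at about 0.0075 to 0.008 after letting go.
- trigger_face (a point): Middle of the trigger's front face (looks to +y of the dryer): black paddle on the front of the handle, 40 mm (x) x 19 mm high, 47 to 66 mm above the table. At rest at dryer frame (-20, 30, 56.5) mm, fully squeezed at y = 16: 50, then 36 mm from the handle's back. Squeeze it from above between two fingers, one behind the handle. Slippery, friction about 0.25.
- handle_back (a point): Point on the handle's flat upright back face opposite the trigger, dryer frame (-20, -20, 57) mm. The handle spans x -92..30, y -20..12 mm (32 mm thick), its top 66 mm high; behind it only the 10 mm board lies below. Slippery, friction about 0.25.
- button (a joint): Lock-on button travel, m: 0 up, 0.009 fully down. Spring 1.8 to 3.4 N. Blocked by a catch inside unless the trigger is squeezed by at least 0.0115; must go down at least 0.0085 to catch. It then stays down (about 0.008 to 0.009) as the trigger is eased; pressed less, or squeezed fully again, both spring back.
- button_top (a point): Middle of the top of the lock-on button: black pad 36 mm (x) x 26 mm (y) on the housing's shoulder, in front of and 4 mm below the trigger; dryer frame (-20, 32.5, 43) mm when up. Pushed straight down to 34 mm height (shoulder top 28 mm, y up to 50). The tip of the finger that squeezes the trigger stands over it and can push it down while squeezing. Slippery.
- pot: Bystander: pigment pot with screw cap, 49 mm in diameter, 62 mm high; origin under its centre. Leave alone.
- tape: Bystander: roll of masking tape lying flat, 105 mm in diameter, 20 mm high; origin under its centre. Leave alone.
- bottle: Bystander: clear plastic water bottle, 65 mm in diameter, 215 mm tall, standing behind the barrel; origin under its centre. Leave alone.
Things that resemble listed ones, but are neither listed nor needed, are in the scene too. What is shaped like the cup but green or red is not meant.

How it is judged:
By the outcome, as a careful person would: the job done as asked, in the order asked, and still so for the second after the job is handed in, with the robot touching nothing.
It also fails if it takes over 72 s, if anything falls off the work surface, if the arm or the gripper's body presses on something with over 40 N, if the wrist force passes 120 N, or if a joint passes its speed limit or range.

## Working session

There is one attempt and no reset: what is moved stays moved. The work goes in short steps, Python scripts to look and compute and a tool call to move; the robot and the scene stay as the last step left them, time stands still between calls to the robot, and variables do not carry over. Pictures are saved under pics/ and viewed, and the job is handed in when it is done.

Besides the shell and the picture viewer there is one more tool, called as a command line: name --argument value ..., lists and objects as JSON in quotes. play_rows: Moves the arm, as the interface text tells. Its arguments: {"type":"object","properties":{"steps":{"type":"array"},"newtons":{"type":"number"}},"required":["steps"]}

```bash
ls; mkdir -p pics
python3 - <<'E'
from station import telemetry, optics, finder
import cv2
s=telemetry.get_state();print(s)
for n in("scene","top"):
    im=optics.grab_frame(n);cv2.imwrite(f"pics/{n}0.png",im[:,:,::-1])
    c=optics.calibration(n);print(n,{k:(v if k!='T' else v) for k,v in c.items()})
    for q in("cup","pot","tape","bottle","dryer"):
        print(q,[(r['extent'],round(r['confidence'],2)) for r in finder.look_for(q,n)])
    for q in("cup","pot","tape","dryer","nozzle_end","rest_top","selector_top","trigger_face","handle_back","button_top"):
        print(q,[(r['location'],round(r['confidence'],2)) for r in finder.pinpoint(q,n)])
print(telemetry.get_state()['t'])
E
```

```text
pics
{'t': 0.0, 'q': array([-9.81872834e-01,  3.59376023e-01,  1.10555459e-02, -3.40694597e-04,
       -1.22408438e+00, -2.88120534e-01]), 'qd': array([ 0.00189233, -0.00019509,  0.00011528,  0.0001079 ,  0.0002157 ,
        0.00052223]), 'joint_efforts': array([ 7.56708178e-04, -5.82724249e+01,  2.93054527e+01,  6.99665576e+00,
        7.05490995e-03, -1.89223783e-04]), 'eef_pos': array([ 0.19994652, -0.64450237,  0.40372973]), 'ee_rot': array([0.0916061 , 1.56915622, 1.96308935]), 'force': array([ 0.58615933, -0.93088065, -0.31790378]), 'moment': array([ 0.04889319, -0.01753467, -0.05364246]), 'width': 0.08774289343346682}
scene {'fx': 433.15720588531957, 'fy': 433.15720588531957, 'cx': 262.3323207381894, 'cy': 198.27254944918974, 'T': array([[-0.59826195, -0.37908893,  0.70595625, -0.45652172],
       [-0.80129975,  0.28175219, -0.5277636 ,  0.72047485],
       [ 0.00116462, -0.88142345, -0.47232547,  0.74554322],
       [ 0.        ,  0.        ,  0.        ,  1.        ]])}
cup [([242.5, 239.6, 262.2, 266.8], 0.96), ([213.8, 230.2, 239.0, 252.6], 0.88), ([159.2, 223.4, 177.6, 24
[... 1267 characters left out ...]
 0.92)]
bottle [([261.7, 144.1, 280.1, 168.3], 0.74)]
dryer [([231.0, 180.6, 319.0, 234.3], 0.75)]
cup [([193.6, 201.6], 0.74), ([249.4, 212.8], 0.58), ([188.0, 147.1], 0.54), ([225.5, 203.3], 0.53), ([188.6, 177.2], 0.5), ([211.0, 299.5], 0.35)]
pot [([200.1, 356.5], 0.76), ([188.5, 302.5], 0.39)]
tape [([236.9, 165.3], 0.9), ([163.1, 270.1], 0.5)]
dryer [([209.8, 293.3], 0.9)]
nozzle_end [([192.0, 261.4], 0.69), ([209.6, 288.4], 0.25)]
rest_top [([194.0, 240.6], 0.81)]
selector_top [([191.0, 299.8], 0.64), ([212.6, 300.3], 0.48)]
trigger_face [([211.0, 289.2], 0.58), ([212.5, 289.9], 0.46)]
handle_back [([211.6, 299.8], 0.78), ([158.4, 268.8], 0.53)]
button_top [([211.1, 285.8], 0.56)]
1.6
```

Run:
```python
import cv2
a=cv2.imread("pics/scene0.png");b=cv2.imread("pics/top0.png")
cv2.imwrite("pics/sc.png",cv2.resize(a[120:320,110:360],None,fx=3,fy=3,interpolation=cv2.INTER_CUBIC)[:600,:800])
cv2.imwrite("pics/tc.png",cv2.resize(b[130:280,120:385],None,fx=3,fy=3,interpolation=cv2.INTER_CUBIC))
```

```text
(no output)
```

View pics/sc.png

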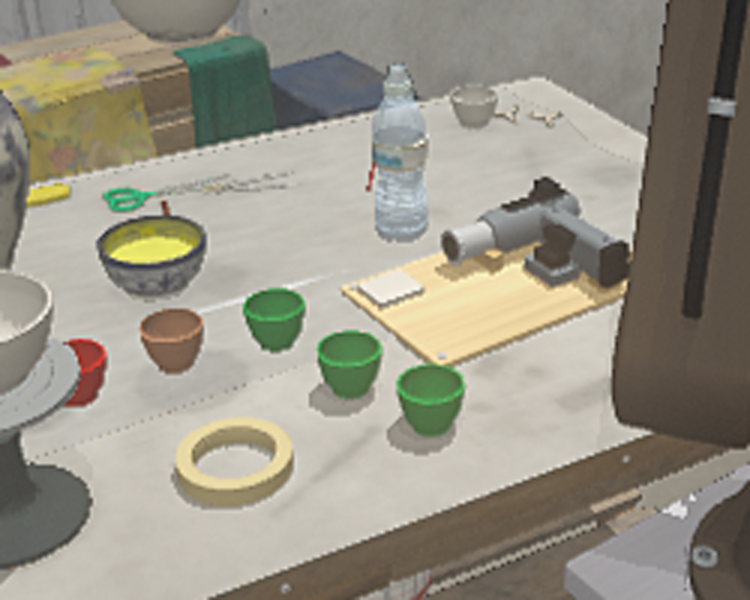

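View pics/tc.png

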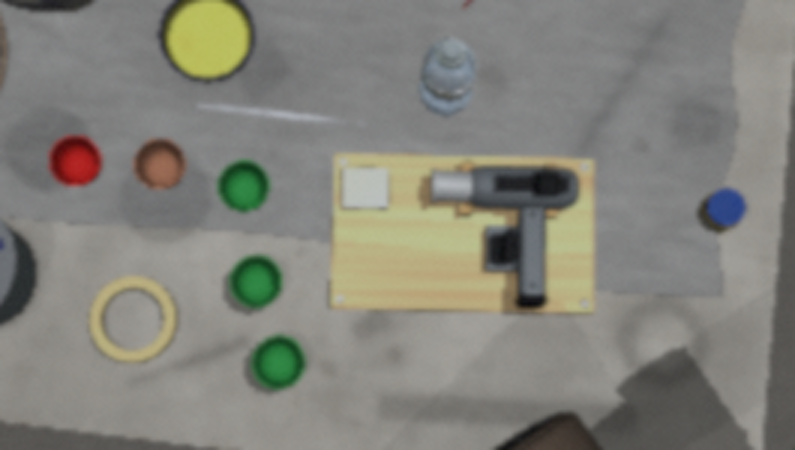

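View pics/top0.png

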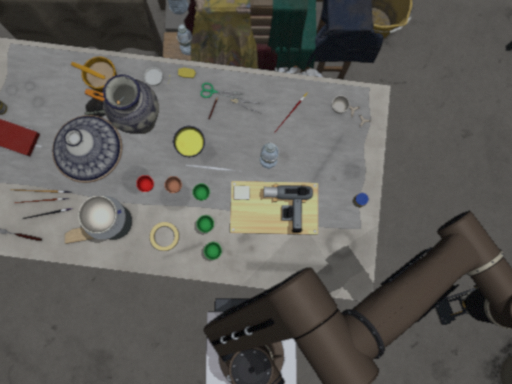

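```bash
cat > h.py <<'E'
import numpy as np, cv2
from station import optics
def ray(cam,r,c):
    k=optics.calibration(cam);d=k['T'][:3,:3]@np.array([(c-k['cx'])/k['fx'],(r-k['cy'])/k['fy'],1]);return k['T'][:3,3],d
def atz(cam,r,c,z):
    o,d=ray(cam,r,c);return (o+d*(z-o[2])/d[2])
def proj(cam,P):
    k=optics.calibration(cam);T=k['T'];p=T[:3,:3].T@(np.asarray(P)-T[:3,3]);return k['cy']+k['fy']*p[1]/p[2],k['cx']+k['fx']*p[0]/p[2]
def tri(a,b):
    A=np.zeros((3,3));B=np.zeros(3)
    for cam,r,c in(a,b):
        o,d=ray(cam,r,c);d=d/np.linalg.norm(d);M=np.eye(3)-np.outer(d,d);A+=M;B+=M@o
    return np.linalg.solve(A,B)
E
python3 - <<'E'
from h import *
b=cv2.imread("pics/top0.png");hsv=cv2.cvtColor(b,cv2.COLOR_BGR2HSV)
for (r,c) in[(225,260),(193,242),(184,173),(184,145),(192,200),(210,330)]: print(r,c,hsv[r,c])
m=((hsv[:,:,0]>12)&(hsv[:,:,0]<28)&(hsv[:,:,1]>70)&(hsv[:,:,2]>120)).astype(np.uint8)
m[:,:228]=0;m[:,325:]=0;m[:176]=0;m[240:]=0
ct=max(cv2.findContours(m,0,1)[0],key=cv2.contourArea)
rc=cv2.minAreaRect(ct);print(rc)
bx=cv2.boxPoints(rc);W=[atz("top",p[1],p[0],.01) for p in bx];print(np.round(W,4))
# cup terracotta
m2=np.zeros_like(m);sub=hsv[170:205,160:190];mm=((sub[:,:,0]<15)&(sub[:,:,1]>70)).astype(np.uint8);ys,xs=np.nonzero(mm)
print("cup",xs.min()+160,xs.max()+160,ys.min()+170,ys.max()+170,mm.sum())
for r in sub[5:25:3]: pass
t=hsv[180:205,230:255];mm=((t[:,:,1]<40)&(t[:,:,2]>150)).astype(np.uint8);n,l,st,ce=cv2.connectedComponentsWithStats(mm);print(st,ce)
print("rest tri",tri(("top",194,240.6),("scene",216.7,238.9)), "top@18.5",atz("top",194,240.6,.0185))
print("bottle",atz("top",165,271,0),"pot",atz("top",200.1,356.5,0),"tape",atz("top",236.9,165.3,0))
E
```

```text
225 260 [ 26  73 186]
193 242 [ 55   8 190]
184 173 [  9 113 151]
184 145 [  1 202 178]
192 200 [ 67 162 135]
210 330 [ 90   2 130]
((261.0, 220.5), (60.0, 25.0), 0.0)
[[ 0.4302  0.0763  0.01  ]
 [ 0.5229  0.0774  0.01  ]
 [ 0.524  -0.1453  0.01  ]
 [ 0.4311 -0.1445  0.01  ]]
cup 165 181 177 192 210
[[  0   0  25  25 396]
 [  1   1   1   1   1]
 [  3   3  17  17 228]] [[12.49747475 11.9469697 ]
 [ 1.          1.        ]
 [11.18421053 12.14035088]]
rest tri [0.57572012 0.04335203 0.01590152] top@18.5 [0.5743117  0.04204084 0.0185    ]
bottle [ 0.68923758 -0.071657    0.        ] pot [ 0.55644166 -0.39216261  0.        ] tape [0.41565312 0.31854787 0.        ]
```

Run:
```python
from h import *
from scipy.optimize import least_squares, minimize
from scipy.ndimage import map_coordinates
# edge alignment: sample points on board's top outline & tile's outline, find max gradient along the normal
def pts():
    L=[]
    def seg(a,b,z,n): 
        for t in np.linspace(.08,.92,n): 
            p=np.array(a)+(np.array(b)-np.array(a))*t; d=(np.array(b)-a)/np.linalg.norm(np.array(b)-a); L.append((*p,z,d[1],-d[0]))
    B=[(-.095,-.085),(.1,-.085),(.1,.24),(-.095,.24)]
    for i in range(4): seg(B[i],B[(i+1)%4],.01,20)
    C=[(.030,.171),(.080,.171),(.080,.229),(.030,.229)]
    C2=[(.026,.175),(.084,.175),(.084,.225),(.026,.225)]
    for i in range(4): seg(C[i],C[(i+1)%4],.0185,8)
    return L
def toW(p,x,y,a):
    c,s=np.cos(a),np.sin(a);return np.array([x+c*p[0]-s*p[1],y+s*p[0]+c*p[1],p[2]])
imgs={n:cv2.GaussianBlur(cv2.imread(f"pics/{n}0.png"),(3,3),0).astype(float) for n in("top","scene")}
def meas(v,cams,w):
    rows=[]
    for k,p in enumerate(pts()):
        P=toW(p,*v);N=toW((p[0]+p[3]*.001,p[1]+p[4]*.001,p[2]),*v)
        for cam in cams:
            a=np.array(proj(cam,P));n=np.array(proj(cam,N))-a;mmpp=1/np.linalg.norm(n);n=n*mmpp
            t=np.arange(-w,w+.01,.25)
            prof=np.stack([map_coordinates(imgs[cam][:,:,c],[a[0]+n[0]*t,a[1]+n[1]*t],order=1) for c in range(3)])
            g=np.abs(np.gradient(prof,axis=1)).sum(0)/.25
            i=np.argmax(g)
            if g[i]>25: rows.append((k,cam,t[i]*mmpp,g[i],N-P))
    return rows
from scipy.optimize import least_squares
for cams in(("top",),("scene",),("top","scene")):
    v=np.array([.52,-.157,0.0])
    for it in range(12):
        R=meas(v,cams,4 if it<5 else 2.5)
        L=pts()
        A=[];b=[]
        for k,cam,d,g,n in R:
            n=n/.001;e=1e-5
            P0=toW(L[k],*v);da=(toW(L[k],v[0],v[1],v[2]+e)-P0)/e
            A.append([n[0],n[1],n@da]);b.append(d*.001)
        A=np.array(A);b=np.array(b)
        s=least_squares(lambda u:A@u-b,np.zeros(3),loss='soft_l1',f_scale=.0015).x;v=v+s
    print(cams,np.round(v,4),len(b),"mad mm",np.median(np.abs(A@s-b))*1e3)
    print(" rest",toW((.055,.2,.0185),*v))
    for k in(0,20,40,60,80,88,96,104):
        for cam in cams:
            dd=[d for kk,cc,d,g,n in R if k<=kk<k+(20 if k<80 else 8) and cc==cam];print("  ",k,cam,len(dd),np.round(np.median(dd),2) if dd else '')
```

```text
('top',) [ 0.5215 -0.1595 -0.0276] 98 mad mm 1.6939102363590248
 rest [0.58199446 0.03887676 0.0185    ]
   0 top 18 -0.46
   20 top 20 -4.77
   40 top 16 -0.93
   60 top 16 -3.68
   80 top 6 -2.78
   88 top 6 -0.95
   96 top 8 -2.79
   104 top 8 -0.94Traceback (most recent call last):
  File "<stdin>", line 35, in <module>
  File "<stdin>", line 24, in meas
  File "h.py", line 8, in proj
    k=optics.calibration(cam);T=k['T'];p=T[:3,:3].T@(np.asarray(P)-T[:3,3]);return k['cy']+k['fy']*p[1]/p[2],k['cx']+k['fx']*p[0]/p[2]
ValueError: time passes only in moves, steps and waits
```

View pics/ov_top.png

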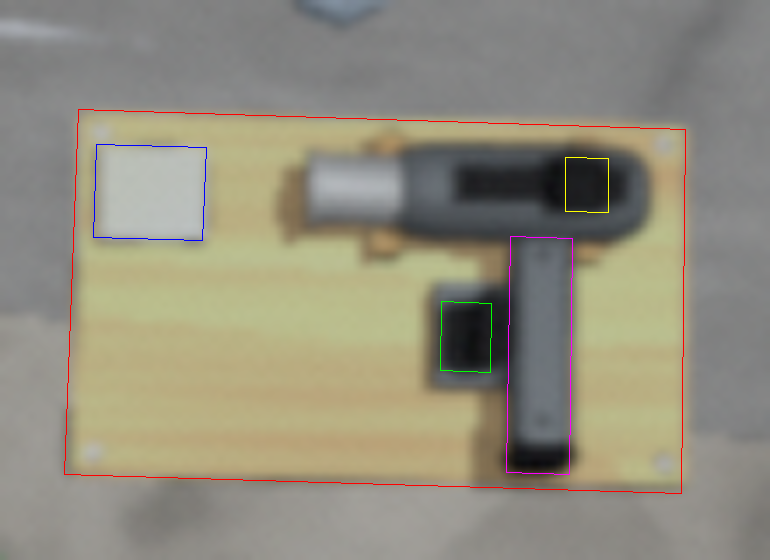

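View pics/ov_scene.png

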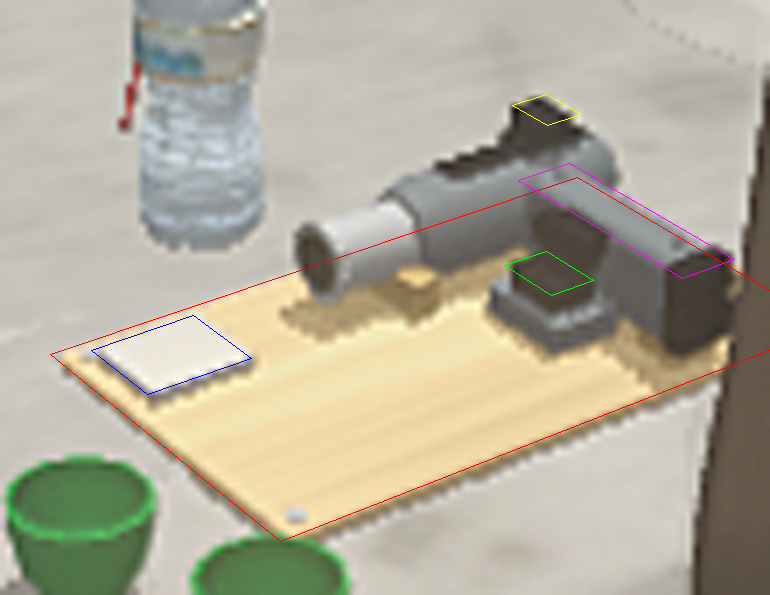

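Run:
```python
from h import *
a=atz("top",184.3,173.2,.05);print("top",a)
x,y=a[:2]; x,y=x-.001,y
for cam,(r0,c0,r1,c1) in(("top",(165,130,215,220)),("scene",(205,120,265,200))):
    im=cv2.imread(f"pics/{cam}0.png")[r0:r1,c0:c1];f=8;im=cv2.resize(im,None,fx=f,fy=f,interpolation=cv2.INTER_CUBIC)
    for z,R,col in((.05,.0325,(255,0,0)),(0.,.0205,(0,255,255))):
        p=[proj(cam,(x+R*np.cos(t),y+R*np.sin(t),z)) for t in np.linspace(0,6.28,40)]
        cv2.polylines(im,[np.array([[((c-c0)+.5)*f,((r-r0)+.5)*f] for r,c in p]).astype(np.int32)],True,col,1)
    cv2.imwrite(f"pics/cup_{cam}.png",im)
```

```text
top [0.6036982  0.28748824 0.05      ]
```

View pics/cup_top.png

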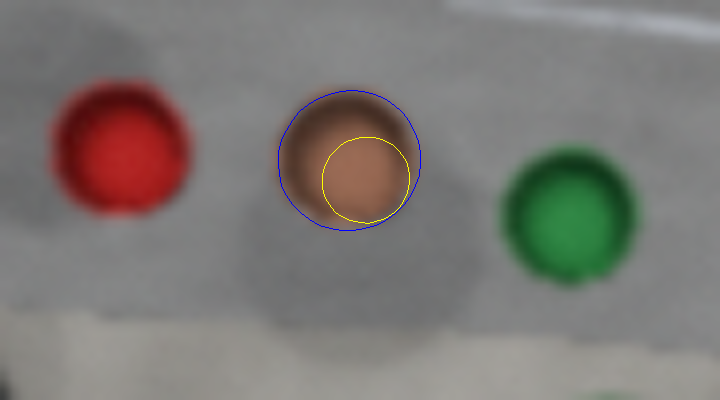

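View pics/cup_scene.png

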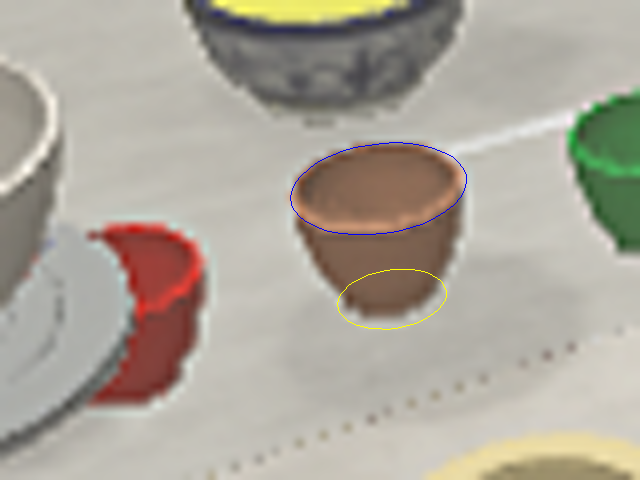

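Candidates for the bowl in the top view: red (145,184), terracotta (173,184), green (200,192), (205,224) and (212,251), and a whitish bowl at the back (340,104). I choose the terracotta one at (173,184). The close crop confirms its colour, and the rim lies at world (0.602, 0.2875). The dryer overlay fits at about (0.5215, -0.1575) with yaw -0.0265.

play_rows --steps '[{"gripper":1,"ax":-1},{"gripper":1,"ax":-1},{"gripper":1,"ax":-1},{"gripper":1,"ax":-1},{"gripper":1,"ax":-1},{"gripper":1,"ax":-1},{"gripper":1,"ax":-1},{"gripper":1,"ax":-1},{"gripper":1,"ax":-1},{"gripper":1,"ax":-1},{"gripper":1,"ax":-1},{"gripper":1,"ax":-1},{"gripper":1,"ax":-0.13}]'

```text
invalid input
```

play_rows --steps '[{"gripper":1,"tx":0,"ty":0,"tz":0,"ax":-1,"ay":0,"az":0},{"gripper":1,"tx":0,"ty":0,"tz":0,"ax":-1,"ay":0,"az":0},{"gripper":1,"tx":0,"ty":0,"tz":0,"ax":-1,"ay":0,"az":0},{"gripper":1,"tx":0,"ty":0,"tz":0,"ax":-1,"ay":0,"az":0},{"gripper":1,"tx":0,"ty":0,"tz":0,"ax":-1,"ay":0,"az":0},{"gripper":1,"tx":0,"ty":0,"tz":0,"ax":-1,"ay":0,"az":0},{"gripper":1,"tx":0,"ty":0,"tz":0,"ax":-1,"ay":0,"az":0},{"gripper":1,"tx":0,"ty":0,"tz":0,"ax":-1,"ay":0,"az":0},{"gripper":1,"tx":0,"ty":0,"tz":0,"ax":-1,"ay":0,"az":0},{"gripper":1,"tx":0,"ty":0,"tz":0,"ax":-1,"ay":0,"az":0},{"gripper":1,"tx":0,"ty":0,"tz":0,"ax":-1,"ay":0,"az":0},{"gripper":1,"tx":0,"ty":0,"tz":0,"ax":-1,"ay":0,"az":0},{"gripper":1,"tx":0,"ty":0,"tz":0,"ax":-0.13,"ay":0,"az":0}]' --newtons 20

```text
t: 2.68
eef_pos: [0.2, -0.6447, 0.4047]
ee_rot: [0.928, 1.571, -2.209]
force: [0.4, 0.2, -0.1]
width: 0.0875
```

play_rows --steps '[{"gripper":1,"tx":0,"ty":-0.99,"tz":-0.875,"ax":0,"ay":0,"az":0},{"gripper":1,"tx":0,"ty":-0.99,"tz":-0.875,"ax":0,"ay":0,"az":0},{"gripper":1,"tx":0,"ty":-0.99,"tz":-0.875,"ax":0,"ay":0,"az":0},{"gripper":1,"tx":0,"ty":-0.99,"tz":-0.875,"ax":0,"ay":0,"az":0},{"gripper":1,"tx":0,"ty":-0.99,"tz":-0.875,"ax":0,"ay":0,"az":0},{"gripper":1,"tx":0,"ty":-0.99,"tz":-0.875,"ax":0,"ay":0,"az":0},{"gripper":1,"tx":0,"ty":-0.99,"tz":-0.875,"ax":0,"ay":0,"az":0},{"gripper":1,"tx":0,"ty":-0.99,"tz":-0.875,"ax":0,"ay":0,"az":0},{"gripper":1,"tx":0,"ty":-0.99,"tz":-0.875,"ax":0,"ay":0,"az":0},{"gripper":1,"tx":0,"ty":-0.99,"tz":-0.875,"ax":0,"ay":0,"az":0},{"gripper":1,"tx":0,"ty":-0.99,"tz":-0.875,"ax":0,"ay":0,"az":0},{"gripper":1,"tx":0,"ty":-0.99,"tz":-0.875,"ax":0,"ay":0,"az":0},{"gripper":1,"tx":0,"ty":-0.99,"tz":-0.875,"ax":0,"ay":0,"az":0},{"gripper":1,"tx":0,"ty":-0.99,"tz":-0.875,"ax":0,"ay":0,"az":0},{"gripper":1,"tx":0,"ty":-0.99,"tz":-0.875,"ax":0,"ay":0,"az":0},{"gripper":1,"tx":0,"ty":-0.99,"tz":-0.875,"ax":0,"ay":0,"az":0}]'

```text
t: 4.02
eef_pos: [0.5507, -0.2472, 0.405]
ee_rot: [2.908, 1.57, -0.237]
force: [0.9, -0.5, -0.1]
width: 0.0873
```

play_rows --steps '[{"gripper":1,"tx":0,"ty":-1,"tz":-0.1,"ax":0,"ay":0,"az":0},{"gripper":1,"tx":0,"ty":-1,"tz":-0.1,"ax":0,"ay":0,"az":0},{"gripper":1,"tx":0,"ty":-1,"tz":-0.1,"ax":0,"ay":0,"az":0},{"gripper":1,"tx":0,"ty":-1,"tz":-0.1,"ax":0,"ay":0,"az":0},{"gripper":1,"tx":0,"ty":-1,"tz":-0.1,"ax":0,"ay":0,"az":0},{"gripper":1,"tx":0,"ty":-1,"tz":-0.1,"ax":0,"ay":0,"az":0},{"gripper":1,"tx":0,"ty":-1,"tz":-0.1,"ax":0,"ay":0,"az":0},{"gripper":1,"tx":0,"ty":-1,"tz":-0.1,"ax":0,"ay":0,"az":0},{"gripper":1,"tx":0,"ty":-1,"tz":-0.1,"ax":0,"ay":0,"az":0},{"gripper":1,"tx":0,"ty":-1,"tz":-0.1,"ax":0,"ay":0,"az":0},{"gripper":1,"tx":0,"ty":-1,"tz":-0.1,"ax":0,"ay":0,"az":0},{"gripper":1,"tx":0,"ty":-1,"tz":-0.1,"ax":0,"ay":0,"az":0},{"gripper":1,"tx":0,"ty":-1,"tz":-0.1,"ax":0,"ay":0,"az":0},{"gripper":1,"tx":0,"ty":-1,"tz":-0.1,"ax":0,"ay":0,"az":0},{"gripper":1,"tx":0,"ty":-1,"tz":-0.1,"ax":0,"ay":0,"az":0},{"gripper":1,"tx":0,"ty":-1,"tz":-0.1,"ax":0,"ay":0,"az":0},{"gripper":1,"tx":0,"ty":-1,"tz":-0.1,"ax":0,"ay":0,"az":0},{"gripper":1,"tx":0,"ty":-1,"tz":-0.1,"ax":0,"ay":0,"az":0},{"gripper":1,"tx":0,"ty":-1,"tz":-0.1,"ax":0,"ay":0,"az":0},{"gripper":1,"tx":0,"ty":-1,"tz":-0.1,"ax":0,"ay":0,"az":0}]'

```text
t: 5.68
eef_pos: [0.5997, 0.2527, 0.4048]
ee_rot: [-2.39, 1.571, 0.749]
force: [-0.4, 0.3, 0.1]
width: 0.0878
```

play_rows --steps '[{"gripper":1,"tx":0,"ty":-0.7,"tz":-0.05,"ax":0,"ay":0,"az":0},{"gripper":1,"tx":0,"ty":-0.7,"tz":-0.05,"ax":0,"ay":0,"az":0},{"gripper":1,"tx":1,"ty":0,"tz":0,"ax":0,"ay":0,"az":0},{"gripper":1,"tx":1,"ty":0,"tz":0,"ax":0,"ay":0,"az":0},{"gripper":1,"tx":1,"ty":0,"tz":0,"ax":0,"ay":0,"az":0},{"gripper":1,"tx":1,"ty":0,"tz":0,"ax":0,"ay":0,"az":0},{"gripper":1,"tx":1,"ty":0,"tz":0,"ax":0,"ay":0,"az":0},{"gripper":1,"tx":1,"ty":0,"tz":0,"ax":0,"ay":0,"az":0},{"gripper":1,"tx":0,"ty":0,"tz":0,"ax":0,"ay":0,"az":0}]'

```text
t: 6.43
eef_pos: [0.6007, 0.2853, 0.2493]
ee_rot: [0.577, 1.562, -2.567]
force: [-0.5, -0.8, -1.4]
width: 0.0881
```

Run:
```python
from station import optics
import cv2
a=optics.grab_frame("scene")[:,:,::-1]
cv2.imwrite("pics/s1.png",cv2.resize(a[150:300,100:300],None,fx=4,fy=4,interpolation=cv2.INTER_CUBIC))
```

```text
(no output)
```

View pics/s1.png

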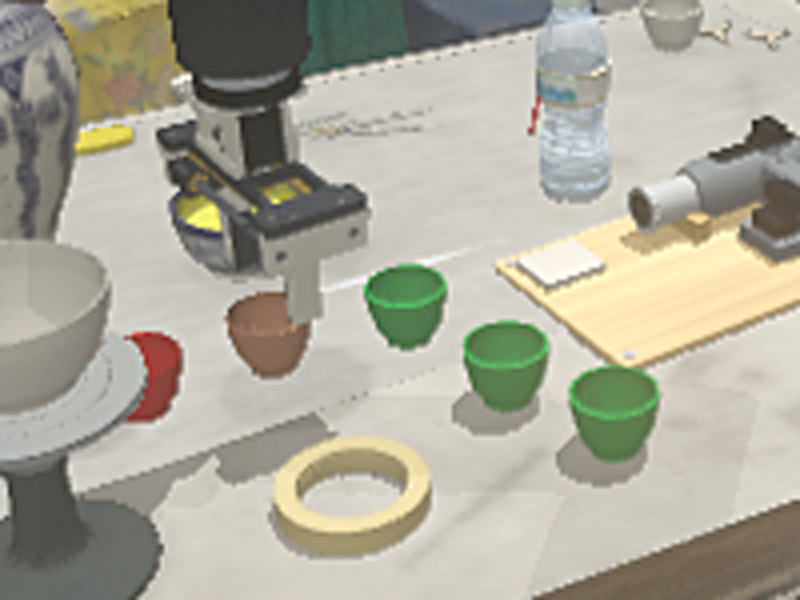

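play_rows --steps '[{"gripper":1,"tx":0.7,"ty":-0.04,"tz":-0.04,"ax":0,"ay":0,"az":0},{"gripper":1,"tx":0.7,"ty":-0.04,"tz":0,"ax":0,"ay":0,"az":0},{"gripper":1,"tx":0.7,"ty":0,"tz":0,"ax":0,"ay":0,"az":0},{"gripper":0.6,"tx":0,"ty":0,"tz":0,"ax":0,"ay":0,"az":0},{"gripper":0.6,"tx":0,"ty":0,"tz":0,"ax":0,"ay":0,"az":0},{"gripper":0.6,"tx":0,"ty":0,"tz":0,"ax":0,"ay":0,"az":0},{"gripper":0.6,"tx":0,"ty":0,"tz":0,"ax":0,"ay":0,"az":0},{"gripper":0.6,"tx":0,"ty":0,"tz":0,"ax":0,"ay":0,"az":0},{"gripper":0.6,"tx":0,"ty":0,"tz":0,"ax":0,"ay":0,"az":0}]' --newtons 10

```text
t: 7.23
eef_pos: [0.604, 0.289, 0.2043]
ee_rot: [-2.572, 1.567, 0.57]
force: [0.7, 0.7, 8.3]
width: 0.0629
```

play_rows --steps '[{"gripper":0.6,"tx":-0.3,"ty":0,"tz":0,"ax":0,"ay":0,"az":0},{"gripper":0.6,"tx":-0.7,"ty":0,"tz":0,"ax":0,"ay":0,"az":0},{"gripper":0.6,"tx":-0.7,"ty":0,"tz":0,"ax":0,"ay":0,"az":0},{"gripper":0.6,"tx":-0.7,"ty":0,"tz":0,"ax":0,"ay":0,"az":0},{"gripper":0.6,"tx":-0.7,"ty":0,"tz":0,"ax":0,"ay":0,"az":0},{"gripper":0.6,"tx":-0.7,"ty":0,"tz":0,"ax":0,"ay":0,"az":0},{"gripper":0.6,"tx":0,"ty":0,"tz":0,"ax":0,"ay":0,"az":0},{"gripper":0.6,"tx":0,"ty":0,"tz":0,"ax":0,"ay":0,"az":0},{"gripper":0.6,"tx":0,"ty":0,"tz":0,"ax":0,"ay":0,"az":0}]'

```text
t: 7.98
eef_pos: [0.6028, 0.2882, 0.2967]
ee_rot: [0.128, 1.57, -3.014]
force: [0.2, -0.0, -1.5]
width: 0.0634
```

Run:
```python
from station import optics,telemetry
import cv2
a=optics.grab_frame("scene")[:,:,::-1]
cv2.imwrite("pics/s2.png",cv2.resize(a[150:300,100:300],None,fx=4,fy=4,interpolation=cv2.INTER_CUBIC))
s=telemetry.get_state();print(s['eef_pos'],s['force'],s['width'])
```

```text
[0.60274895 0.28812456 0.29623989] [ 1.13868225 -0.06017709 -1.91272731] 0.062447678927686955
```

View pics/s2.png

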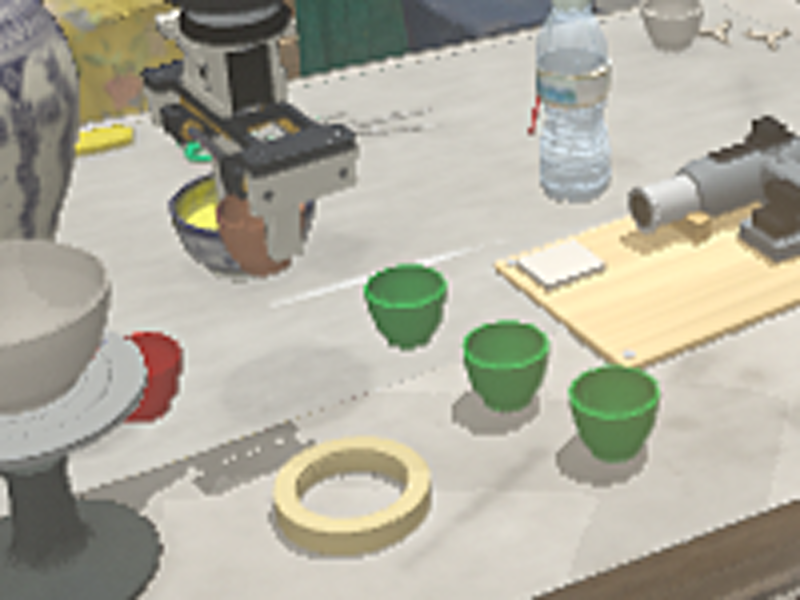

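play_rows --steps '[{"gripper":0.6,"tx":0,"ty":0.5,"tz":0.08,"ax":0,"ay":0,"az":0},{"gripper":0.6,"tx":0,"ty":0.99,"tz":0.08,"ax":0,"ay":0,"az":0},{"gripper":0.6,"tx":0,"ty":0.99,"tz":0.08,"ax":0,"ay":0,"az":0},{"gripper":0.6,"tx":0,"ty":0.99,"tz":0.08,"ax":0,"ay":0,"az":0},{"gripper":0.6,"tx":0,"ty":0.99,"tz":0.08,"ax":0,"ay":0,"az":0},{"gripper":0.6,"tx":0,"ty":0.99,"tz":0.08,"ax":0,"ay":0,"az":0},{"gripper":0.6,"tx":0,"ty":0.99,"tz":0.08,"ax":0,"ay":0,"az":0},{"gripper":0.6,"tx":0,"ty":0.99,"tz":0.08,"ax":0,"ay":0,"az":0},{"gripper":0.6,"tx":0,"ty":0.99,"tz":0.08,"ax":0,"ay":0,"az":0},{"gripper":0.6,"tx":0,"ty":0.99,"tz":0.08,"ax":0,"ay":0,"az":0},{"gripper":0.6,"tx":0,"ty":0.5,"tz":0.04,"ax":0,"ay":0,"az":0},{"gripper":0.6,"tx":1,"ty":0,"tz":0,"ax":0,"ay":0,"az":0},{"gripper":0.6,"tx":0.8,"ty":0,"tz":0,"ax":0,"ay":0,"az":0},{"gripper":0.6,"tx":0,"ty":0,"tz":0,"ax":0,"ay":0,"az":0},{"gripper":0.6,"tx":0,"ty":0,"tz":0,"ax":0,"ay":0,"az":0}]'

```text
t: 9.28
eef_pos: [0.5818, 0.0403, 0.251]
ee_rot: [0.421, 1.567, -2.72]
force: [-0.2, -0.1, -0.4]
width: 0.063
```

```bash
cat > cupov.py <<'E'
import sys
from h import *
from station import optics,telemetry
def ov(tag,x,y,zb,crop):
    for cam,(r0,c0,r1,c1,f) in crop.items():
        im=optics.grab_frame(cam)[:,:,::-1];cv2.imwrite(f"pics/{tag}_{cam}_full.png",im)
        im=cv2.resize(im[r0:r1,c0:c1],None,fx=f,fy=f,interpolation=cv2.INTER_CUBIC)
        for z,R,col in((zb+.05,.0325,(255,0,0)),(zb,.0205,(0,255,255))):
            p=[proj(cam,(x+R*np.cos(t),y+R*np.sin(t),z)) for t in np.linspace(0,6.28,40)]
            cv2.polylines(im,[np.array([[((c-c0)+.5)*f,((r-r0)+.5)*f] for r,c in p]).astype(np.int32)],True,col,1)
        cv2.imwrite(f"pics/{tag}_{cam}.png",im)
E
python3 - <<'E'
from cupov import *
s=telemetry.get_state();print(s['eef_pos'],s['ee_rot'],s['force'],s['width'])
ov("p1",s['eef_pos'][0],s['eef_pos'][1],s['eef_pos'][2]-.204,{"scene":(170,200,245,290,8)})
E
```

```text
[0.58179732 0.04032632 0.25104557] [ 0.42122487  1.5672935  -2.72016892] [-0.15872139 -0.14511681 -0.41672606] 0.06302493947525215
```

View pics/p1_scene.png

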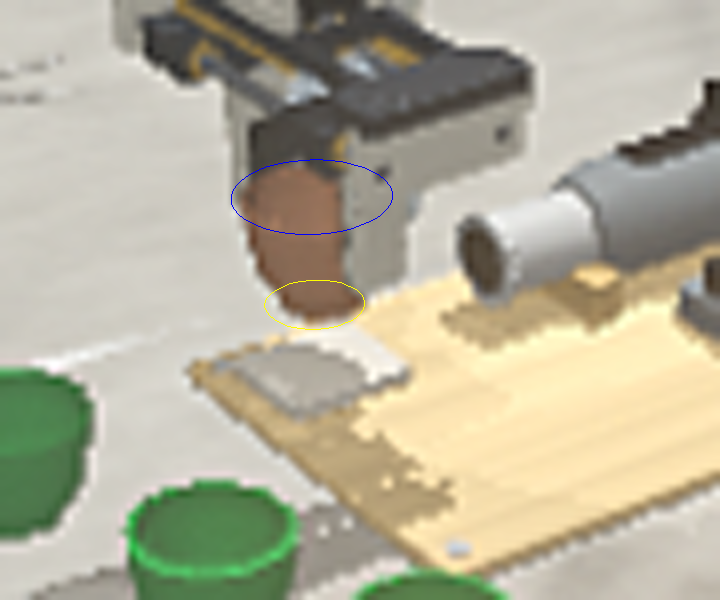

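play_rows --steps '[{"gripper":0.6,"tx":0.4,"ty":-0.08,"tz":0,"ax":0,"ay":0,"az":0},{"gripper":0.6,"tx":0.4,"ty":0,"tz":0,"ax":0,"ay":0,"az":0},{"gripper":0.6,"tx":0.2,"ty":0,"tz":0,"ax":0,"ay":0,"az":0},{"gripper":0.6,"tx":0,"ty":0,"tz":0,"ax":0,"ay":0,"az":0},{"gripper":0.6,"tx":0,"ty":0,"tz":0,"ax":0,"ay":0,"az":0}]'

```text
t: 9.75
eef_pos: [0.5822, 0.0427, 0.2268]
ee_rot: [0.448, 1.57, -2.693]
force: [0.2, 0.0, -0.6]
width: 0.0629
```

play_rows --steps '[{"gripper":0.6,"tx":0.06,"ty":0,"tz":0,"ax":0,"ay":0,"az":0},{"gripper":0.6,"tx":0.06,"ty":0,"tz":0,"ax":0,"ay":0,"az":0},{"gripper":0.6,"tx":0,"ty":0,"tz":0,"ax":0,"ay":0,"az":0},{"gripper":0.6,"tx":0,"ty":0,"tz":0,"ax":0,"ay":0,"az":0}]'

```text
t: 10.08
eef_pos: [0.5823, 0.0426, 0.2243]
ee_rot: [-2.694, 1.571, 0.448]
force: [0.5, -0.0, -1.0]
width: 0.0628
```

play_rows --steps '[{"gripper":0.6,"tx":0.06,"ty":0,"tz":0,"ax":0,"ay":0,"az":0},{"gripper":0.6,"tx":0.04,"ty":0,"tz":0,"ax":0,"ay":0,"az":0},{"gripper":0.6,"tx":0,"ty":0,"tz":0,"ax":0,"ay":0,"az":0},{"gripper":0.6,"tx":0,"ty":0,"tz":0,"ax":0,"ay":0,"az":0}]'

```text
t: 10.42
eef_pos: [0.5826, 0.0427, 0.2226]
ee_rot: [-3.072, 1.57, 0.07]
force: [-2.3, -0.0, 6.4]
width: 0.0629
```

play_rows --steps '[{"gripper":0.75,"tx":0,"ty":0,"tz":0,"ax":0,"ay":0,"az":0},{"gripper":0.8,"tx":0,"ty":0,"tz":0,"ax":0,"ay":0,"az":0},{"gripper":0.9,"tx":0,"ty":0,"tz":0,"ax":0,"ay":0,"az":0},{"gripper":1,"tx":0,"ty":0,"tz":0,"ax":0,"ay":0,"az":0},{"gripper":1,"tx":0,"ty":0,"tz":0,"ax":0,"ay":0,"az":0},{"gripper":1,"tx":0,"ty":0,"tz":0,"ax":0,"ay":0,"az":0},{"gripper":1,"tx":-0.3,"ty":0,"tz":0,"ax":0,"ay":0,"az":0},{"gripper":1,"tx":-0.6,"ty":0,"tz":0,"ax":0,"ay":0,"az":0},{"gripper":1,"tx":-1,"ty":0,"tz":0,"ax":0,"ay":0,"az":0},{"gripper":1,"tx":-1,"ty":0,"tz":0,"ax":0,"ay":0,"az":0},{"gripper":1,"tx":-1,"ty":0,"tz":0,"ax":0,"ay":0,"az":0},{"gripper":1,"tx":-1,"ty":0,"tz":0,"ax":0,"ay":0,"az":0},{"gripper":1,"tx":-1,"ty":0,"tz":0,"ax":0,"ay":0,"az":0},{"gripper":1,"tx":-0.5,"ty":0,"tz":0,"ax":0,"ay":0,"az":0}]'

```text
t: 11.58
eef_pos: [0.5827, 0.0426, 0.3859]
ee_rot: [-2.943, 1.566, 0.199]
force: [0.5, 0.5, 0.8]
width: 0.088
```

Run:
```python
from cupov import *
s=telemetry.get_state();print(s['eef_pos'],s['ee_rot'],s['force'],s['width'])
ov("p2",.5818,.041,.0185,{"scene":(170,200,245,290,8)})
```

```text
[0.58267028 0.04261982 0.38586833] [-2.94335768  1.56618959  0.19893265] [0.47305292 0.52385747 0.84186384] 0.08797121394753349
```

View pics/p2_scene.png

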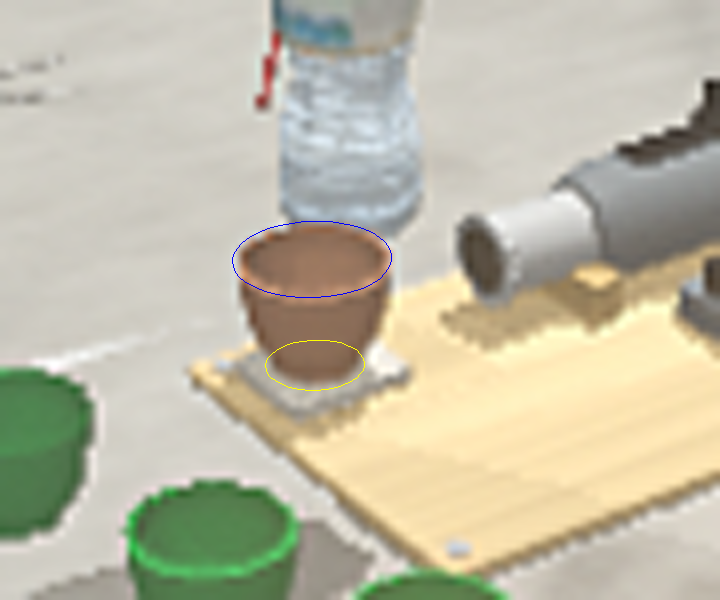

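play_rows --steps '[{"gripper":1,"tx":0,"ty":0,"tz":0,"ax":1,"ay":0,"az":0},{"gripper":1,"tx":0,"ty":0,"tz":0,"ax":1,"ay":0,"az":0},{"gripper":1,"tx":0,"ty":0,"tz":0,"ax":1,"ay":0,"az":0},{"gripper":1,"tx":0,"ty":0,"tz":0,"ax":1,"ay":0,"az":0},{"gripper":1,"tx":0,"ty":0,"tz":0,"ax":1,"ay":0,"az":0},{"gripper":1,"tx":0,"ty":0,"tz":0,"ax":1,"ay":0,"az":0},{"gripper":1,"tx":0,"ty":0,"tz":0,"ax":1,"ay":0,"az":0},{"gripper":1,"tx":0,"ty":0,"tz":0,"ax":1,"ay":0,"az":0},{"gripper":1,"tx":0,"ty":0,"tz":0,"ax":1,"ay":0,"az":0},{"gripper":1,"tx":0,"ty":0,"tz":0,"ax":1,"ay":0,"az":0},{"gripper":1,"tx":0,"ty":0,"tz":0,"ax":1,"ay":0,"az":0},{"gripper":1,"tx":0,"ty":0,"tz":0,"ax":1,"ay":0,"az":0},{"gripper":1,"tx":0,"ty":0,"tz":0,"ax":1,"ay":0,"az":0},{"gripper":1,"tx":0,"ty":0,"tz":0,"ax":1,"ay":0,"az":0},{"gripper":1,"tx":0,"ty":0,"tz":0,"ax":1,"ay":0,"az":0},{"gripper":1,"tx":0,"ty":0,"tz":0,"ax":0.25,"ay":0,"az":0},{"gripper":1,"tx":0,"ty":0,"tz":0,"ax":0,"ay":0,"az":0}]'

```text
t: 13.05
eef_pos: [0.5821, 0.0426, 0.3819]
ee_rot: [-0.264, 1.571, 1.28]
force: [-0.0, 0.7, -0.0]
width: 0.0877
```

play_rows --steps '[{"gripper":0.7,"tx":0,"ty":0,"tz":-0.9,"ax":0,"ay":0,"az":0},{"gripper":0.7,"tx":0,"ty":0,"tz":-0.9,"ax":0,"ay":0,"az":0},{"gripper":0.7,"tx":0,"ty":0,"tz":-0.9,"ax":0,"ay":0,"az":0},{"gripper":0.7,"tx":0,"ty":0,"tz":-0.9,"ax":0,"ay":0,"az":0},{"gripper":0.7,"tx":0,"ty":0,"tz":-0.9,"ax":0,"ay":0,"az":0},{"gripper":0.7,"tx":0,"ty":0,"tz":-0.9,"ax":0,"ay":0,"az":0},{"gripper":0.7,"tx":0,"ty":0,"tz":-0.9,"ax":0,"ay":0,"az":0},{"gripper":0.7,"tx":0,"ty":0,"tz":-0.9,"ax":0,"ay":0,"az":0},{"gripper":0.7,"tx":0,"ty":0,"tz":-0.9,"ax":0,"ay":0,"az":0},{"gripper":0.7,"tx":0,"ty":0,"tz":-0.85,"ax":0,"ay":0,"az":0},{"gripper":0.7,"tx":1,"ty":0,"tz":0,"ax":0,"ay":0,"az":0},{"gripper":0.7,"tx":1,"ty":0,"tz":0,"ax":0,"ay":0,"az":0},{"gripper":0.7,"tx":1,"ty":0,"tz":0,"ax":0,"ay":0,"az":0},{"gripper":0.7,"tx":0.8,"ty":0,"tz":0,"ax":0,"ay":0,"az":0},{"gripper":0.7,"tx":0,"ty":0,"tz":0,"ax":0,"ay":0,"az":0},{"gripper":0.7,"tx":0,"ty":0,"tz":0,"ax":0,"ay":0,"az":0}]'

```text
t: 14.38
eef_pos: [0.5763, -0.1811, 0.2862]
ee_rot: [1.709, 1.568, -3.028]
force: [0.4, 0.5, 1.1]
width: 0.0615
```

```bash
cat >> h.py <<'E'
V=(.5215,-.1575,-.0265)
def toW(p,x=V[0],y=V[1],a=V[2]):
    c,s=np.cos(a),np.sin(a);return np.array([x+c*p[0]-s*p[1],y+s*p[0]+c*p[1],p[2]])
def toD(P):
    x,y,a=V;c,s=np.cos(a),np.sin(a);d=P[0]-x,P[1]-y;return np.array([c*d[0]+s*d[1],-s*d[0]+c*d[1],P[2]])
def tips(s):
    from scipy.spatial.transform import Rotation as R
    r=R.from_euler('xyz',s['ee_rot']).as_matrix();return toD(s['eef_pos']+r[:,0]*.178), np.degrees(np.arctan2(r[1,2],r[0,2])), r[:,0]
E
python3 - <<'E'
from h import *
from station import optics,telemetry
s=telemetry.get_state();print(s['eef_pos'],s['force'],s['width']);print(tips(s))
a=optics.grab_frame("scene")[:,:,::-1]
cv2.imwrite("pics/s3.png",cv2.resize(a[130:250,210:350],None,fx=5,fy=5,interpolation=cv2.INTER_CUBIC))
b=optics.grab_frame("top")[:,:,::-1]
cv2.imwrite("pics/t3.png",cv2.resize(b[150:250,220:340],None,fx=5,fy=5,interpolation=cv2.INTER_CUBIC))
E
```

```text
[ 0.57634221 -0.18107372  0.28623886] [0.35160194 0.49869489 1.0918261 ] 0.06154837732732233
(array([ 0.05504036, -0.02216981,  0.10823934]), np.float64(88.57973930613454), array([-2.29553558e-03, -2.62366769e-04, -9.99997331e-01]))
```

View pics/s3.png

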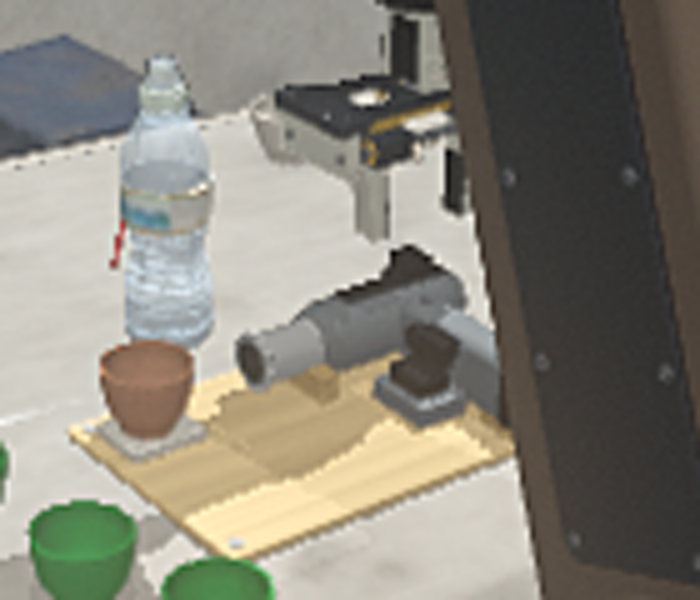

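play_rows --steps '[{"gripper":0.7,"tx":0.6,"ty":0,"tz":-0.04,"ax":0,"ay":0,"az":0},{"gripper":0.7,"tx":0.6,"ty":0,"tz":0,"ax":0,"ay":0,"az":0},{"gripper":0.7,"tx":0,"ty":0,"tz":0,"ax":0,"ay":0,"az":0},{"gripper":0.7,"tx":0,"ty":0,"tz":0,"ax":0,"ay":0,"az":0}]'

```text
t: 14.82
eef_pos: [0.5768, -0.182, 0.2577]
ee_rot: [-1.927, 1.57, -0.381]
force: [-0.3, 0.9, 0.3]
width: 0.0613
```

play_rows --steps '[{"gripper":0.4,"tx":0,"ty":0,"tz":0,"ax":0,"ay":0,"az":0},{"gripper":0.2,"tx":0,"ty":0,"tz":0,"ax":0,"ay":0,"az":0},{"gripper":0.1,"tx":0,"ty":0,"tz":0,"ax":0,"ay":0,"az":0},{"gripper":0.1,"tx":0,"ty":0,"tz":0,"ax":0,"ay":0,"az":0},{"gripper":0.1,"tx":0,"ty":0,"tz":0,"ax":0,"ay":0,"az":0},{"gripper":0.1,"tx":0,"ty":0,"tz":0,"ax":0,"ay":0,"az":0},{"gripper":0.1,"tx":0,"ty":0,"tz":0,"ax":0,"ay":0,"az":0}]' --newtons 10

```text
t: 15.4
eef_pos: [0.5765, -0.182, 0.2568]
ee_rot: [-1.324, 1.571, 0.221]
force: [-0.2, 1.0, 1.8]
width: 0.0219
```

play_rows --steps '[{"gripper":0.1,"tx":0,"ty":0,"tz":0.2,"ax":0,"ay":0,"az":0},{"gripper":0.1,"tx":0,"ty":0,"tz":0.2,"ax":0,"ay":0,"az":0},{"gripper":0.1,"tx":0,"ty":0,"tz":0.2,"ax":0,"ay":0,"az":0},{"gripper":0.1,"tx":0,"ty":0,"tz":0.2,"ax":0,"ay":0,"az":0},{"gripper":0.1,"tx":0,"ty":0,"tz":0.2,"ax":0,"ay":0,"az":0},{"gripper":0.1,"tx":0,"ty":0,"tz":0.2,"ax":0,"ay":0,"az":0},{"gripper":0.1,"tx":0,"ty":0,"tz":0.06,"ax":0,"ay":0,"az":0},{"gripper":0.1,"tx":0,"ty":0,"tz":0,"ax":0,"ay":0,"az":0},{"gripper":0.1,"tx":0,"ty":0,"tz":0,"ax":0,"ay":0,"az":0}]'

```text
t: 16.15
eef_pos: [0.5771, -0.1513, 0.2568]
ee_rot: [2.774, 1.569, -1.964]
force: [-0.1, -10.1, 0.2]
width: 0.0217
```

play_rows --steps '[{"gripper":0.1,"tx":0,"ty":0,"tz":0.06,"ax":0,"ay":0,"az":0},{"gripper":0.1,"tx":0,"ty":0,"tz":0.06,"ax":0,"ay":0,"az":0},{"gripper":0.1,"tx":0,"ty":0,"tz":0,"ax":0,"ay":0,"az":0},{"gripper":0.1,"tx":0,"ty":0,"tz":0,"ax":0,"ay":0,"az":0}]'

```text
t: 16.48
eef_pos: [0.5772, -0.1495, 0.2568]
ee_rot: [2.874, 1.567, -1.864]
force: [1.1, -19.8, -1.6]
width: 0.0241
```

play_rows --steps '[{"gripper":0.4,"tx":0,"ty":0,"tz":-0.04,"ax":0,"ay":0,"az":0},{"gripper":0.6,"tx":0,"ty":0,"tz":-0.04,"ax":0,"ay":0,"az":0},{"gripper":0.6,"tx":0,"ty":0,"tz":0,"ax":0,"ay":0,"az":0},{"gripper":0.6,"tx":0,"ty":0,"tz":0,"ax":0,"ay":0,"az":0},{"gripper":0.6,"tx":-0.5,"ty":0,"tz":0,"ax":0,"ay":0,"az":0},{"gripper":1,"tx":-1,"ty":0,"tz":0,"ax":0,"ay":0,"az":0},{"gripper":1,"tx":-1,"ty":0,"tz":0,"ax":0,"ay":0,"az":0},{"gripper":1,"tx":-0.5,"ty":0.5,"tz":0,"ax":0,"ay":0,"az":0},{"gripper":1,"tx":0,"ty":1,"tz":-0.1,"ax":0,"ay":0,"az":0},{"gripper":1,"tx":0,"ty":1,"tz":-0.1,"ax":0,"ay":0,"az":0},{"gripper":1,"tx":0,"ty":0.5,"tz":-0.1,"ax":0,"ay":0,"az":0},{"gripper":1,"tx":0,"ty":0,"tz":0,"ax":0,"ay":0,"az":0},{"gripper":1,"tx":0,"ty":0,"tz":0,"ax":0,"ay":0,"az":0}]'

```text
t: 17.57
eef_pos: [0.5021, -0.1548, 0.3322]
ee_rot: [-1.464, 1.569, 0.081]
force: [1.0, -0.7, 0.3]
width: 0.0876
```

```bash
sed -i 's/^V=.*/V=(.5215,-.159,-.0265)/' h.py
python3 - <<'E'
from h import *
from station import optics,telemetry
s=telemetry.get_state();print(s['eef_pos'],s['force'],s['width']);print(tips(s))
B=[(-.095,-.085,.01),(.1,-.085,.01),(.1,.24,.01),(-.095,.24,.01)]
S=[(.041,-.001,.0845),(.069,-.001,.0845),(.069,.021,.0845),(.041,.021,.0845)]
T=[(-.038,.0195,.043),(-.002,.0195,.043),(-.002,.0455,.043),(-.038,.0455,.043)]
P=[(-.04,.030,.047),(0,.03,.047),(0,.03,.066),(-.04,.03,.066)]
for cam,(r0,c0,r1,c1,f) in(("scene",(140,230,240,350,6)),("top",(150,220,250,340,6))):
    im=optics.grab_frame(cam)[r0:r1,c0:c1,::-1];im=cv2.resize(im,None,fx=f,fy=f,interpolation=cv2.INTER_CUBIC)
    for Q,col in((B,(0,0,255)),(S,(0,255,255)),(T,(0,255,0)),(P,(255,0,255))):
        p=[proj(cam,toW(q)) for q in Q]
        cv2.polylines(im,[np.array([[((c-c0)+.5)*f,((r-r0)+.5)*f] for r,c in p]).astype(np.int32)],True,col,1)
    cv2.imwrite(f"pics/s4{cam}.png",im)
E
```

```text
[ 0.50211805 -0.15484088  0.33220438] [ 1.04783247 -0.65433082  0.31784519] 0.08760978986829872
(array([-0.01924928,  0.00366962,  0.15420454]), np.float64(88.53671586005643), array([ 1.32954556e-03,  1.08198000e-04, -9.99999110e-01]))
```

View pics/s4scene.png

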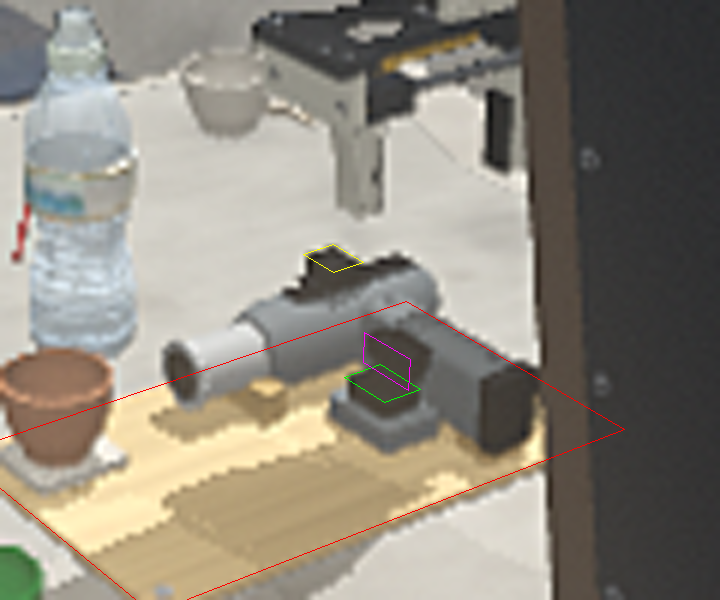

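View pics/s4top.png

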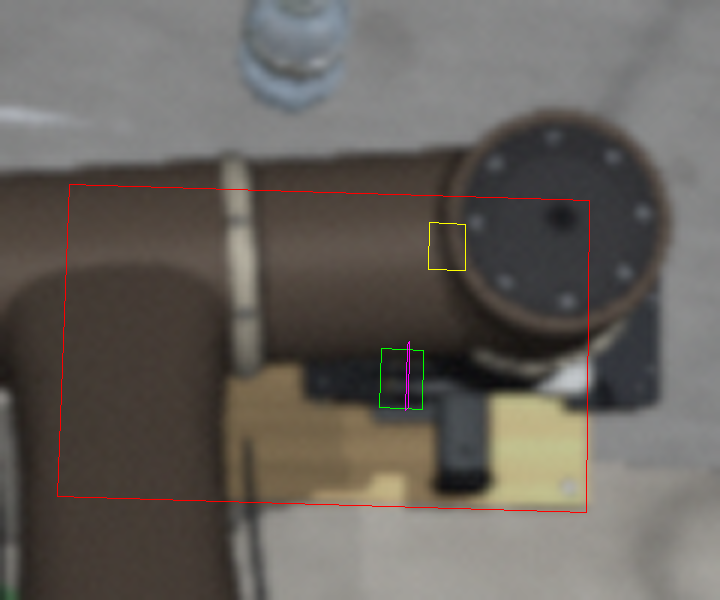

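play_rows --steps '[{"gripper":1,"tx":0,"ty":0,"tz":-0.19,"ax":0,"ay":0,"az":0},{"gripper":1,"tx":0.6,"ty":0,"tz":0,"ax":0,"ay":0,"az":0},{"gripper":1,"tx":0.6,"ty":0,"tz":0,"ax":0,"ay":0,"az":0},{"gripper":1,"tx":0.6,"ty":0,"tz":0,"ax":0,"ay":0,"az":0},{"gripper":1,"tx":0.6,"ty":0,"tz":0,"ax":0,"ay":0,"az":0},{"gripper":1,"tx":0.6,"ty":0,"tz":0,"ax":0,"ay":0,"az":0},{"gripper":1,"tx":0.5,"ty":0,"tz":0,"ax":0,"ay":0,"az":0},{"gripper":1,"tx":0.5,"ty":0,"tz":0,"ax":0,"ay":0,"az":0},{"gripper":1,"tx":0.2,"ty":0,"tz":0,"ax":0,"ay":0,"az":0},{"gripper":1,"tx":0,"ty":0,"tz":0,"ax":0,"ay":0,"az":0},{"gripper":1,"tx":0,"ty":0,"tz":0,"ax":0,"ay":0,"az":0}]'

```text
t: 18.58
eef_pos: [0.5025, -0.1599, 0.2265]
ee_rot: [1.873, 1.57, -2.865]
force: [-0.8, -0.2, -0.5]
width: 0.0874
```

Run:
```python
from h import *
from station import optics,telemetry
s=telemetry.get_state();print(s['eef_pos'],s['force'],s['width']);print(tips(s))
a=optics.grab_frame("scene")[:,:,::-1]
cv2.imwrite("pics/s5.png",cv2.resize(a[150:240,230:350],None,fx=6,fy=6,interpolation=cv2.INTER_CUBIC))
```

```text
[ 0.50245848 -0.15993835  0.22650974] [-0.79780351 -0.23907565 -0.52109199] 0.08740464681776071
(array([-0.01914513, -0.00148478,  0.04850979]), np.float64(88.52316922963462), array([-7.65362793e-04, -2.16980988e-04, -9.99999684e-01]))
```

View pics/s5.png

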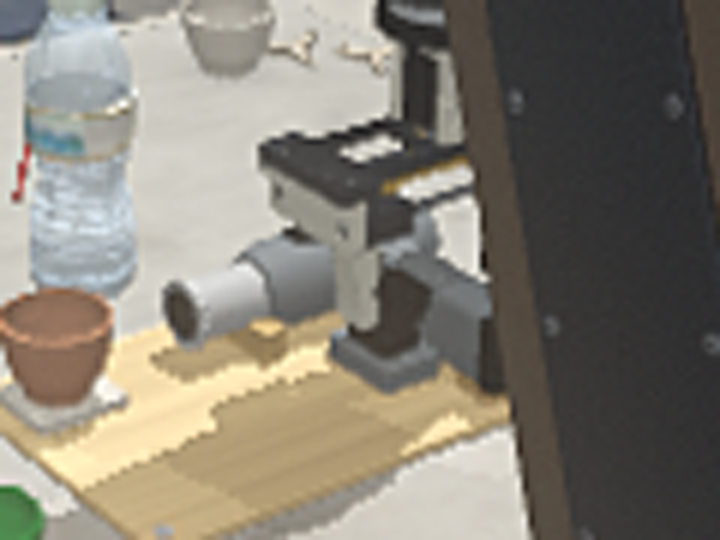

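play_rows --steps '[{"gripper":0.7,"tx":0,"ty":0,"tz":0,"ax":0,"ay":0,"az":0},{"gripper":0.6,"tx":0,"ty":0,"tz":0,"ax":0,"ay":0,"az":0},{"gripper":0.5,"tx":0,"ty":0,"tz":0,"ax":0,"ay":0,"az":0},{"gripper":0.3,"tx":0,"ty":0,"tz":0,"ax":0,"ay":0,"az":0},{"gripper":0.3,"tx":0,"ty":0,"tz":0,"ax":0,"ay":0,"az":0},{"gripper":0.3,"tx":0,"ty":0,"tz":0,"ax":0,"ay":0,"az":0},{"gripper":0.3,"tx":0,"ty":0,"tz":0,"ax":0,"ay":0,"az":0},{"gripper":0.3,"tx":0,"ty":0,"tz":0,"ax":0,"ay":0,"az":0}]' --newtons 20

```text
t: 19.3
eef_pos: [0.5022, -0.1601, 0.2268]
ee_rot: [-2.887, 1.57, -1.341]
force: [4.1, -30.1, -11.3]
width: 0.04
```

play_rows --steps '[{"gripper":0.3,"tx":0,"ty":0,"tz":-0.06,"ax":0,"ay":0,"az":0},{"gripper":0.3,"tx":0,"ty":0,"tz":0,"ax":0,"ay":0,"az":0},{"gripper":0.3,"tx":0,"ty":0,"tz":0,"ax":0,"ay":0,"az":0},{"gripper":0.3,"tx":0,"ty":0,"tz":0,"ax":0,"ay":0,"az":0}]'

```text
t: 19.63
eef_pos: [0.5021, -0.1623, 0.2268]
ee_rot: [-3.138, 1.569, -1.592]
force: [0.7, -8.0, -1.1]
width: 0.0357
```

play_rows --steps '[{"gripper":0.3,"tx":0.1,"ty":0,"tz":-0.02,"ax":0,"ay":0,"az":0},{"gripper":0.3,"tx":0.1,"ty":0,"tz":0,"ax":0,"ay":0,"az":0},{"gripper":0.3,"tx":0.1,"ty":0,"tz":0,"ax":0,"ay":0,"az":0},{"gripper":0.3,"tx":0.1,"ty":0,"tz":0,"ax":0,"ay":0,"az":0},{"gripper":0.3,"tx":0.06,"ty":0,"tz":0,"ax":0,"ay":0,"az":0},{"gripper":0.3,"tx":0.06,"ty":0,"tz":0,"ax":0,"ay":0,"az":0},{"gripper":0.3,"tx":0,"ty":0,"tz":0,"ax":0,"ay":0,"az":0},{"gripper":0.3,"tx":0,"ty":0,"tz":0,"ax":0,"ay":0,"az":0}]'

```text
t: 20.3
eef_pos: [0.5037, -0.1624, 0.216]
ee_rot: [-1.899, 1.566, -0.352]
force: [-0.5, -3.4, 16.4]
width: 0.0357
```

play_rows --steps '[{"gripper":0.3,"tx":0.06,"ty":0,"tz":0,"ax":0,"ay":0,"az":0},{"gripper":0.3,"tx":0.06,"ty":0,"tz":0,"ax":0,"ay":0,"az":0},{"gripper":0.3,"tx":0,"ty":0,"tz":0,"ax":0,"ay":0,"az":0},{"gripper":0.3,"tx":0,"ty":0,"tz":0,"ax":0,"ay":0,"az":0}]'

```text
t: 20.63
eef_pos: [0.5038, -0.1624, 0.2132]
ee_rot: [-1.881, 1.565, -0.334]
force: [-0.6, -2.5, 17.8]
width: 0.0353
```

play_rows --steps '[{"gripper":0.3,"tx":0.06,"ty":0,"tz":0,"ax":0,"ay":0,"az":0},{"gripper":0.3,"tx":0,"ty":0,"tz":0,"ax":0,"ay":0,"az":0},{"gripper":0.3,"tx":0,"ty":0,"tz":0,"ax":0,"ay":0,"az":0}]'

```text
t: 20.88
eef_pos: [0.5039, -0.1624, 0.2119]
ee_rot: [-1.862, 1.565, -0.315]
force: [-0.6, -2.2, 20.5]
width: 0.0359
```

play_rows --steps '[{"gripper":0.3,"tx":0.06,"ty":0,"tz":0,"ax":0,"ay":0,"az":0},{"gripper":0.3,"tx":0,"ty":0,"tz":0,"ax":0,"ay":0,"az":0},{"gripper":0.3,"tx":0,"ty":0,"tz":0,"ax":0,"ay":0,"az":0}]'

```text
t: 21.13
eef_pos: [0.5039, -0.1624, 0.2115]
ee_rot: [-1.862, 1.565, -0.314]
force: [-4.8, -0.4, 32.5]
width: 0.0357
```

play_rows --steps '[{"gripper":0.45,"tx":0,"ty":0,"tz":0,"ax":0,"ay":0,"az":0},{"gripper":0.5,"tx":0,"ty":0,"tz":0,"ax":0,"ay":0,"az":0},{"gripper":0.55,"tx":0,"ty":0,"tz":0,"ax":0,"ay":0,"az":0},{"gripper":0.6,"tx":0,"ty":0,"tz":0,"ax":0,"ay":0,"az":0},{"gripper":0.7,"tx":0,"ty":0,"tz":0,"ax":0,"ay":0,"az":0},{"gripper":0.7,"tx":0,"ty":0,"tz":0,"ax":0,"ay":0,"az":0},{"gripper":0.7,"tx":0,"ty":0,"tz":0,"ax":0,"ay":0,"az":0}]'

```text
t: 21.72
eef_pos: [0.5045, -0.1636, 0.2119]
ee_rot: [-1.998, 1.563, -0.451]
force: [-2.6, -15.6, 29.2]
width: 0.0607
```

play_rows --steps '[{"gripper":0.8,"tx":-0.2,"ty":0,"tz":0,"ax":0,"ay":0,"az":0},{"gripper":0.9,"tx":-0.4,"ty":0,"tz":0,"ax":0,"ay":0,"az":0},{"gripper":1,"tx":-0.8,"ty":0,"tz":0,"ax":0,"ay":0,"az":0},{"gripper":1,"tx":-1,"ty":0,"tz":0,"ax":0,"ay":0,"az":0},{"gripper":1,"tx":-1,"ty":0,"tz":0,"ax":0,"ay":0,"az":0},{"gripper":1,"tx":-1,"ty":0,"tz":0,"ax":0,"ay":0,"az":0},{"gripper":1,"tx":-1,"ty":0,"tz":0,"ax":0,"ay":0,"az":0},{"gripper":1,"tx":-1,"ty":0,"tz":0,"ax":0,"ay":0,"az":0},{"gripper":1,"tx":-1,"ty":0,"tz":0,"ax":0,"ay":0,"az":0},{"gripper":1,"tx":0,"ty":0,"tz":-1,"ax":0,"ay":0,"az":0},{"gripper":1,"tx":0,"ty":0,"tz":-1,"ax":0,"ay":0,"az":0},{"gripper":1,"tx":0,"ty":0,"tz":-1,"ax":0,"ay":0,"az":0},{"gripper":1,"tx":0,"ty":0,"tz":-1,"ax":0,"ay":0,"az":0},{"gripper":1,"tx":0,"ty":0,"tz":-1,"ax":0,"ay":0,"az":0},{"gripper":1,"tx":0,"ty":0,"tz":-1,"ax":0,"ay":0,"az":0},{"gripper":1,"tx":0,"ty":0,"tz":0,"ax":0,"ay":0,"az":0}]'

```text
t: 23.05
eef_pos: [0.4977, -0.3147, 0.3922]
ee_rot: [1.83, 1.569, -2.91]
force: [0.6, 0.4, 0.7]
width: 0.0877
```

Run:
```python
from h import *
from station import optics,telemetry
V=(.5215,-.1605,-.0265)
s=telemetry.get_state();print(s['eef_pos'],s['force'],s['width'])
U=[(-.038,.0195,.043),(-.002,.0195,.043),(-.002,.0455,.043),(-.038,.0455,.043)]
a=cv2.imread("pics/scene0.png");r0,c0,r1,c1,f=165,265,235,325,6
n=np.ascontiguousarray(optics.grab_frame("scene")[:,:,::-1]);cv2.imwrite("pics/s6full.png",n)
im=np.hstack([cv2.resize(i[r0:r1,c0:c1],None,fx=f,fy=f,interpolation=cv2.INTER_CUBIC) for i in(a,n)])
cv2.imwrite("pics/s6.png",im)
n=optics.grab_frame("top")[:,:,::-1];cv2.imwrite("pics/t6full.png",n)
```

```text
[ 0.49766492 -0.31474504  0.39224512] [0.56832216 0.4106377  0.68803711] 0.08768362045536646
```

View pics/s6.png

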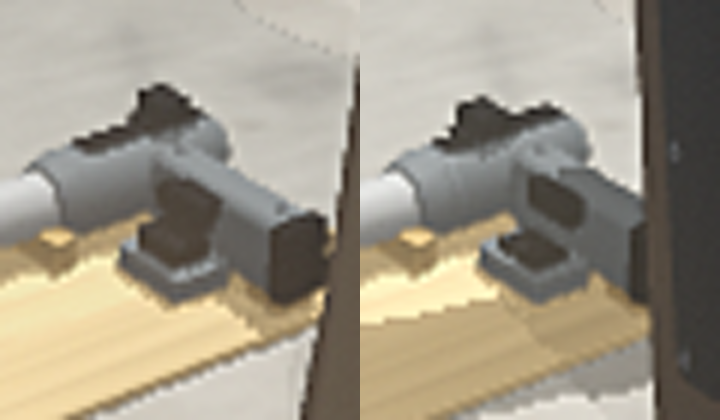

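View pics/t6full.png

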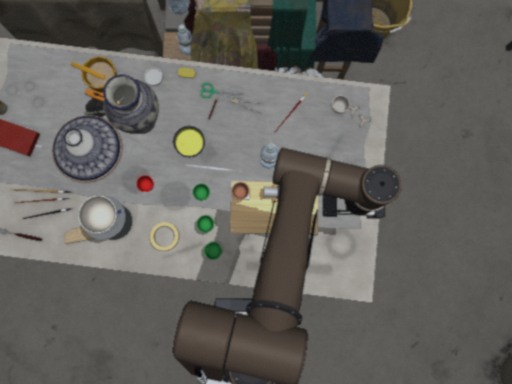

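Run:
```python
from h import *
from station import telemetry
n=cv2.imread("pics/s6full.png");cv2.imwrite("pics/s7.png",cv2.resize(n[130:290,130:360],None,fx=3.4,fy=3.4,interpolation=cv2.INTER_CUBIC))
print(telemetry.get_state()['force'])
```

```text
[-0.10926504  0.1519491   0.35309991]
```

View pics/s7.png

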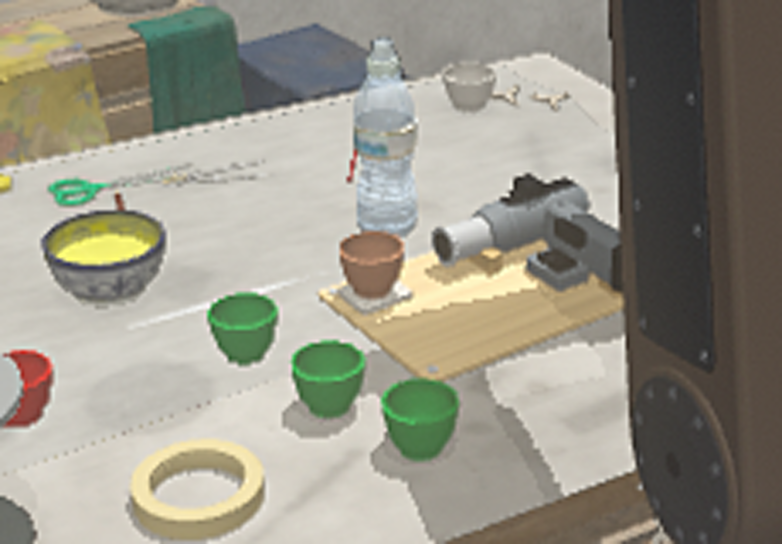

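The bowl stands upright in the middle of the tile, the selector is at the nozzle end, and the button is down with the trigger in. The bottle and the tape haven't moved.

```bash
python3 -c "
from station import job_done,telemetry
print(job_done())"
```

```text
the job is handed in; nothing more can be done
None
```

The job is done and handed in at about 23 s, well inside the 72 s limit. The work was done in the order asked:

- **Bowl:** I set the terracotta bowl upright on the tile. The camera overlay puts it within about 2 mm of the middle.
- **Selector:** I gripped it and slid it about 31 mm until the force rose from about 10 to 20 N at the stop. The camera overlay agreed with full travel.
- **Dryer:** I squeezed the trigger to 36 mm, pressed the button down until it bottomed (about 32 N), then opened the fingers while still holding it down.

**Last checks:** the picture after retreating shows the button sunk, the trigger held in and the bowl upright on the tile. The bottle and the tape are where they stood, and the wrist force is near zero.

**What disagreed or could not be checked:**
- My first estimate of the dryer's position along the nozzle was about 2–3 mm off. It showed as a 30 N side force in the first squeeze, so I moved the arm about 2 mm before pressing the button.
- The arm hid the pot in the last pictures, so I did not see it again. The gripper did not go near it.

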